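# Rock the angle gauge on the uneven stud block to its red mark and hold it

## Robot

A 6-joint arm with a two-finger parallel gripper is mounted at the origin on the work surface. World frame = base frame: x ahead of the robot, y to its left, z up, the work surface at z = 0. Lengths are in m, angles in rad, forces in N, time in s.
With the tool pointing down it reaches from about 0.3 to 0.875 m from the base axis. Payload 6.4 kg.
Tool frame: the origin (TCP) lies between the finger pads; the fingertips stand 19 mm ahead of it and the grasp point (between the pads) is the TCP (nose_length is the distance from the TCP to the fingertips, in m); x points along the fingers, y is the direction in which the jaws open and shut, and the axes are right-handed (so a half turn about x gives the same grasp; the last joint's range is limited). The gripper opens to 88 mm and grips with 3 to 60 N. Pads are 18 mm wide; open, the fingers measure 123 mm over their backs; the gripper's body (75 mm by 187 mm) begins 45 mm behind the grasp point.
Start: joints at [1.08, 0.181, 1.607, -0, 1.354, -0.206], TCP at [0.162, 0.552, 0.258] pointing down, gripper open.
Joint ranges: [-2.99, 2.99], [-0.89, 2.07], [0.3, 2.58], [-1.14, 4.28], [0, 2.63], [-3.12, 3.12]. Speed limits (rad/s): [2.57, 2.57, 3.01, 3.14, 3.14, 3.14].

## Interface

Orientations are given as a unit quaternion [x, y, z, w].
In Python, from station import * gives the robot as it stands. The module is installed in compiled form; this text tells all that it offers.
- The arm moves only by the tool play_rows, never from a script. Its argument "motion" is a list of rows, each a list of 6 numbers: the shift along the tool's x, y, z in mm, then the turn, a rotation vector about the tool's x, y, z in degrees. In form: [[tx, ty, tz, ax, ay, az], ...]. A call has 1 to 20 rows; each row is the pose to reach, as a shift and turn from the pose commanded when the call began, along the tool's axes at that moment; what a row does not reach only later rows make up. A row lasts 1/10 s, in which the tool goes at most 50 mm and 8.59 degrees, less where a joint would pass 70% of its speed; a pose out of reach is approached as far as the arm can. A call with a gripper value outside its range is refused whole. "gripper" is the finger opening in mm, from 0 to 88.1, set as the call begins (left out, the last holds). The fingers move at their own pace and stop on an object; "squeeze" is the grip in N (left out, the last holds). Time passes only in rows, so rows that repeat a pose let the fingers close. It gives the time, the measured TCP pose, the force and the opening at its end, in the units of the state.
- sense(): the state, without advancing time (a new reading comes with each control period).
- get_image(name): name is "side" or "top" or "wrist"; returns the picture (480x640x3 uint8, blue, green, red); there is no depth.
- camera_info(name): a dict with "camera_matrix" (3x3 intrinsics, pixels), "dist_coeffs" ([k1, k2, p1, p2, k3] as OpenCV has them; the pictures are not rectified), "rvec" (rotation vector, rad) and "tvec" (3), from world to camera coordinates, as OpenCV has them. Camera axes: x right, y down, z forward; pixel columns grow to the right and rows downward; lengths in m; the calibration is good to about 2 mm. A picture is of the moment at which its call begins: read the wrist's pose just before it. camera_info takes no time and is no camera call; for the wrist camera it gives the pose at the moment of the call.
- sign_off(): hands the job in, once; it reports no verdict.
The state is a dict: "t": time; "joints": joint angles; "dq": joint speeds; "joint_efforts": joint torques, N m; "tool_pos": TCP position; "tcp_rot": TCP orientation; "contact_force": force on the tool from outside, world axes, zero at the start; "wrist_torque": the same for the moment, N m; "gripper_width": finger opening in m.
Only numpy, scipy, OpenCV 4.12 (cv2) and the standard library are available. Lean on these libraries where they do the work, as an engineer would, in place of code of your own. Each camera call takes 0.05 s, during which the arm holds its last target. There are 200 camera calls.

## Task

Pick up the blue angle gauge by its black handle and stand it upright on the crest of the tall middle stud of the uneven steel block, foot centred on the stud and dial facing the same way as the block (away from the robot). Then rock it on that stud until its swinging needle settles on the red mark of the dial, and finish while still holding it there: keep the grip, with the foot pressing lightly on the tall stud, clear of the two low studs and everything else. Leave the other parts on the shelf alone.

Things in the scene. Friction and masses are not known exactly. Their poses are not given: they have to be found in the camera images.
- gauge_grip (a point): centre of the gauge's square black handle (24 x 24 mm, from 115 to 178 mm above the underside of the foot), where to grasp; 152 mm straight above the centre of the underside. Axes are the gauge's: z up, x out of the white dial (at the start roughly world +x), y along the foot's long side. Grasped across y, it cannot turn in the fingers when rocked about x
- gauge_foot (a point): centre of the underside of the gauge's foot (flat, 40 x 120 mm); axes as the gauge's
- gauge: the whole gauge, loose, 0.35 to 0.6 kg, standing upright at the start: aluminium foot 40 (x) x 120 (y) x 10 mm, blue case 30 x 120 mm up to 115 mm, then the handle; origin at the centre of the underside, axes as above
- stud_crest (a point): middle of the crest of the tall stud, 60 mm above the shelf. The stud is a round-topped steel rib (radius 8 mm, its axis 8 mm below this point), 70 mm long along its own x. Axes: z up, x along the rib (roughly world +x), y across it; the gauge rocks about x
- stud: the tall middle stud, fixed on the block; origin 60 mm straight below its crest (shelf level), axes as stud_crest
- block: fixed dark steel block, 90 (x) x 130 (y) mm, top 28 mm high, carrying the three ribs; origin at the centre of its underside; axes as the stud's
- low_left: low rib on the +y side of the block, 34 mm from the tall stud, crest 36 mm above the shelf; a foot resting on both ribs leans 0.61 rad, more than any mark needs
- low_right: low rib on the -y side, 36 mm from the tall stud, crest 34 mm above the shelf
- needle (a joint): reading of the black needle, a pendulum 65 mm long pivoted 94 mm above the foot's underside, which hangs straight down and swings for a second or two after a move. 0: it points to the foot's middle; positive (rad): its tip lies towards the gauge's +y. Leaning the gauge's top to its +y side by an angle makes it read plus that angle
- mark (a joint): where the red mark is set on the dial, same zero and sense as the needle (0.24 to 0.42 rad: the top of the gauge must lean that much to its +y side); it stays as set
- needle_tip (a point): tip of the needle, 65 mm from the pivot, on the dial face
- mark_mid (a point): middle of the red mark, 65 mm from the pivot; the mark is 11 mm wide
- buttons: ivory plastic selector button strip on a dark steel plate, 36 x 170 x 20 mm; bystander, origin at its underside, not to be disturbed
- arc_cover: chrome half-round arc light cover, about 90 x 142 x 57 mm; bystander, origin at its underside, not to be disturbed
- escutcheon: flat brass escutcheon ring, diameter 76, 8 mm high; bystander, origin at its underside, not to be disturbed
- pulley: grey steel pulley wheel, diameter 90, 28 mm high; bystander, origin at its underside, not to be disturbed
- screwdriver: screwdriver lying flat; bystander, origin at its underside, not to be disturbed
- cup: blue cup, diameter 72, 80 mm high; bystander, origin at its underside, not to be disturbed
Mind the look-alikes: they are no part of the job. Leave any orange look-alike of the gauge alone.

How it is judged:
By the outcome, as a careful person would: the job done as asked, in the order asked, and still so for the second after the job is handed in, while the arm keeps its last pose, push and grip.
It also fails if it takes over 51 s, if anything falls off the work surface, if the arm or the gripper's body presses on something with over 40 N, if the wrist force passes 120 N, or if a joint passes its speed limit or range.

## Working session

There is one attempt and no reset: what is moved stays moved. The work goes in short steps, Python scripts to look and compute and a tool call to move; the robot and the scene stay as the last step left them, time stands still between calls to the robot, and variables do not carry over. Pictures are saved under pics/ and viewed, on a budget of 10 in all, crops included, one or two more only if the job needs it, and the job is handed in when it is done.

Besides the shell and the picture viewer there is one more tool, called after ">>>" in YAML: its name, and indented under it one key for each argument. play_rows: Moves the arm, as the interface text tells. Its arguments: {"type":"object","properties":{"motion":{"type":"array"},"gripper":{"type":"number"},"squeeze":{"type":"number"}},"required":["motion"]}

```bash
mkdir -p pics; python3 - <<'E'
from station import *
import cv2,numpy as np
s=sense();print(s)
for n in("side","top","wrist"):
    im=get_image(n);cv2.imwrite(f"pics/{n}0.png",im)
    c=camera_info(n);R=cv2.Rodrigues(np.array(c["rvec"]))[0];print(n,c["camera_matrix"],c["dist_coeffs"],-R.T@np.array(c["tvec"]).ravel(),R[2])
E
```

```text
{'t': 0.0, 'joints': array([ 1.07969400e+00,  1.81532590e-01,  1.60795346e+00, -2.48096832e-05,
        1.35381454e+00, -2.06293682e-01]), 'dq': array([ 1.89941731e-03,  1.66447823e-03,  1.66077568e-04, -1.75496171e-04,
        1.76083509e-04, -2.96729506e-05]), 'joint_efforts': array([-1.05594365e-03, -4.33867514e+01, -3.41849577e+01,  7.02456571e-02,
        3.86161753e-02, -1.36258764e-04]), 'tool_pos': array([0.1613123 , 0.55140218, 0.25684123]), 'tcp_rot': array([ 0.09978273,  0.70014747, -0.10092359,  0.69975093]), 'contact_force': array([-1.09666913,  0.2935998 ,  0.05797765]), 'wrist_torque': array([ 0.01910024, -0.00027465,  0.02570964]), 'gripper_width': 0.08864768066910221}
side [[540.83367276   0.         320.03887216]
 [  0.         540.83367276 243.6523652 ]
 [  0.           0.           1.        ]] [0.02744635 0.         0.         0.         0.        ] [ 0.33008984 -0.69483363  1.07329018] [ 0.14826131  0.60999506 -0.7784116 ]
top [[536.38369723   0.         319.3578874 ]
 [  0.         536.38369723 241.92572331]
 [  0.           0.           1.        ]] [0.05658791 0.         0.         0.         0.        ] [0.38458765 0.06620382 1.65818065] [ 0.08498928  0.01184171 -0.9963115 ]
wrist [[372.30914489   0.         313.83694939]
 [  0.         372.30914489 243.57353934]
 [  0.           0.           1.        ]] [-0.07069302  0.          0.          0.          0.        ] [0.08110095 0.57458518 0.38433423] [ 0.30985268 -0.08978606 -0.94653567]
```

View pics/side0.png

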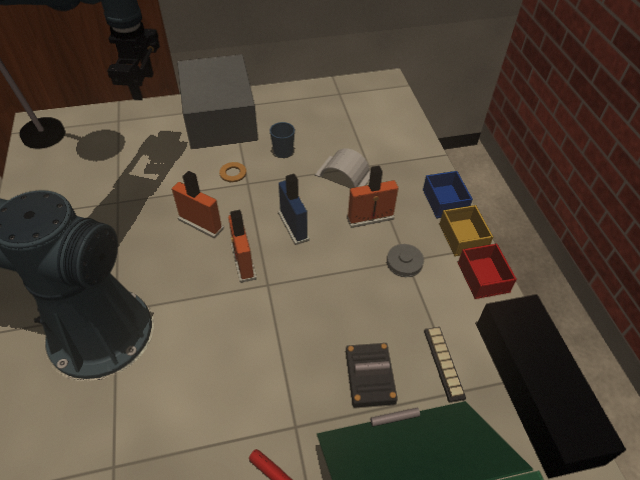

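View pics/top0.png

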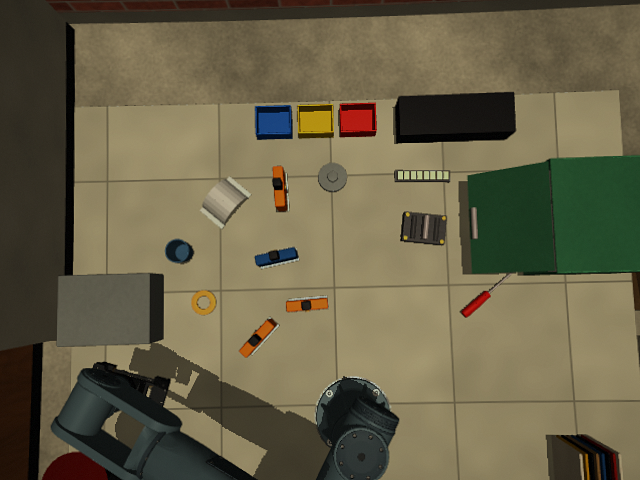

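Candidates for the gauge: blue at top (276,257) / side (293,210). The orange ones, at top (280,188), (307,304) and (258,337), are look-alikes. The blue one fits the description. I'll check it in an enlarged composite that also shows the block.

```bash
python3 - <<'E'
import cv2,numpy as np
t=cv2.imread("pics/top0.png");s=cv2.imread("pics/side0.png")
c=lambda im,x,y,w,h:cv2.resize(im[y:y+h,x:x+w],(400,300),interpolation=cv2.INTER_CUBIC)
a=np.vstack([np.hstack([c(t,240,225,80,60),c(t,395,195,88,66)]),np.hstack([c(s,244,165,108,81),c(s,320,330,108,81)])])
cv2.imwrite("pics/c1.png",np.clip(a*1.6,0,255).astype(np.uint8))
E
cat > h.py <<'E'
from station import *
import cv2,numpy as np
def cam(n):
    c=camera_info(n);return np.array(c["camera_matrix"]),np.array(c["dist_coeffs"]),np.array(c["rvec"],float).ravel(),np.array(c["tvec"],float).ravel()
def ray(c,p):
    K,d,r,t=c;R=cv2.Rodrigues(r)[0]
    u=cv2.undistortPoints(np.array([[p]],float),K,d)[0,0]
    v=R.T@np.array([u[0],u[1],1]);return -R.T@t,v/np.linalg.norm(v)
def onz(c,p,z):
    o,v=ray(c,p);return o+v*(z-o[2])/v[2]
def tri(c1,p1,c2,p2):
    A=np.zeros((3,3));b=np.zeros(3);L=[]
    for c,p in((c1,p1),(c2,p2)):
        o,v=ray(c,p);M=np.eye(3)-np.outer(v,v);A+=M;b+=M@o;L.append((o,M))
    x=np.linalg.solve(A,b);return x,[np.linalg.norm(M@(x-o)) for o,M in L]
def proj(c,P):
    return cv2.projectPoints(np.array(P,float).reshape(-1,3),c[2],c[3],c[0],c[1])[0].reshape(-1,2)
E
```

```text
(no output)
```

View pics/c1.png

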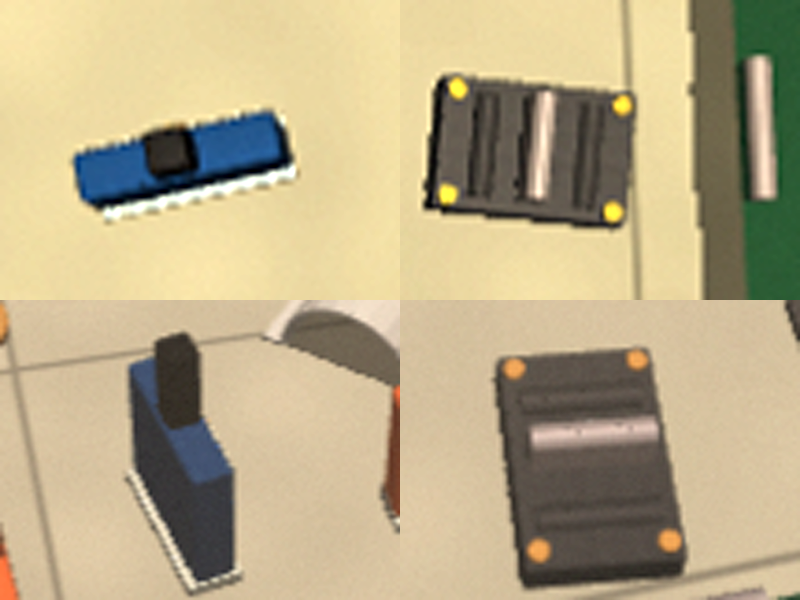

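The crop confirms the blue gauge: its dial is hidden from both cameras, so it faces +x. The block's bright tall rib is at top (514,227). Next I'll compute rough positions, including clearance to the green cabinet.

```bash
python3 - <<'E'
from h import *
np.set_printoptions(precision=4,suppress=True)
T,S=cam("top"),cam("side")
tp=lambda u,v:(240+u/5-.4,225+v/5-.4)
tb=lambda u,v:(395+(u-400)/4.545-.4,195+v/4.545-.4)
sg=lambda u,v:(244+u/3.704-.4,165+(v-300)/3.704-.4)
sb=lambda u,v:(320+(u-400)/3.704-.4,330+(v-300)/3.704-.4)
print("gauge handle top",tri(T,tp(168,145),S,sg(177,342)))
P=[onz(T,tp(*p),.115) for p in((76,156),(270,112),(292,163),(100,202))];print("case top",P,"c",np.mean(P,0))
print("foot edge",onz(T,tp(106,215),.005),onz(T,tp(296,175),.005),"side",onz(S,sg(127,472),.01),onz(S,sg(192,585),.01),onz(S,sg(240,573),.01))
print("rib ends top",onz(T,tb(545,92),.06),onz(T,tb(537,198),.06))
print("rib ends side",onz(S,sb(530,432),.06),onz(S,sb(657,422),.06))
pt=[(457,88),(622,104),(613,211),(447,194)]; ps=[(637,358),(670,541),(539,550),(513,369)]
a=[onz(T,tb(*p),.028) for p in pt];b=[onz(S,sb(*p),.028) for p in ps]
print("screws top",np.array(a),np.mean(a,0));print("side",np.array(b),np.mean(b,0))
print("cab handle",tri(T,(474,208),S,(416,411)),tri(T,(475,238),S,(375,421)))
print("cab top edge",tri(T,(469,178),S,(466,403)),tri(T,(467,273),S,(318,433)),onz(T,(467,273),0),onz(T,(460,273),0))
from scipy.spatial.transform import Rotation as R
print(R.from_quat(sense()["tcp_rot"]).as_matrix())
c=cam("wrist");M=cv2.Rodrigues(c[2])[0];print("cam rows",M)
E
```

```text
gauge handle top (array([0.4794, 0.2116, 0.1873]), [np.float64(0.0017923086276999557), np.float64(0.0017923086276999242)])
case top [array([0.481 , 0.2717, 0.115 ]), array([0.5035, 0.1593, 0.115 ]), array([0.4737, 0.1472, 0.115 ]), array([0.4541, 0.2582, 0.115 ])] c [0.4781 0.2091 0.115 ]
foot edge [0.451  0.2684 0.005 ] [0.4726 0.1507 0.005 ] side [0.4475 0.2698 0.01  ] [0.4732 0.1579 0.01  ] [0.5074 0.1616 0.01  ]
rib ends top [ 0.5936 -0.2369  0.06  ] [ 0.5239 -0.2288  0.06  ]
rib ends side [ 0.5228 -0.2258  0.06  ] [ 0.593  -0.2348  0.06  ]
screws top [[ 0.6022 -0.1844  0.028 ]
 [ 0.5883 -0.2938  0.028 ]
 [ 0.5166 -0.2847  0.028 ]
 [ 0.5309 -0.175   0.028 ]] [ 0.5595 -0.2345  0.028 ]
side [[ 0.602  -0.1789  0.028 ]
 [ 0.5872 -0.2897  0.028 ]
 [ 0.5157 -0.2795  0.028 ]
 [ 0.5295 -0.1706  0.028 ]] [ 0.5586 -0.2297  0.028 ]
cab handle (array([ 0.6004, -0.3623,  0.1147]), [np.float64(0.0020261729875618475), np.float64(0.002026172987561879)]) (array([ 0.5183, -0.3628,  0.1119]), [np.float64(0.0023363553702665137), np.float64(0.0023363553702664694)])
cab top edge (array([ 0.6976, -0.3593,  0.0945]), [np.float64(0.003456782316684068), np.float64(0.0034567823166838634)]) (array([ 0.4184, -0.3466,  0.0666]), [np.float64(0.0011244769599104197), np.float64(0.001124476959910411)]) [ 0.4186 -0.3637  0.    ] [ 0.4191 -0.3425  0.    ]
[[-0.0006  0.2809  0.9597]
 [-0.0012  0.9597 -0.2809]
 [-1.     -0.0013 -0.0003]]
cam rows [[ 0.2815  0.9596  0.0011]
 [ 0.9082 -0.2668  0.3226]
 [ 0.3099 -0.0898 -0.9465]]
```

>>> play_rows:
  motion:
    - [-30,0,0,8,0,0]
    - [-60,0,0,16,0,0]
    - [-60,-10,30,24,0,0]
    - [-60,-21,61,32,0,0]
    - [-60,-32,93,40,0,0]
    - [-60,-44,126,48,0,0]
    - [-60,-56,160,56,0,0]
    - [-60,-68,195,64,0,0]
    - [-60,-80,230,72,0,0]
    - [-60,-92,265,80,0,0]
    - [-60,-104,300,88,0,0]
    - [-60,-116,335,96,0,0]
    - [-60,-128,370,104,0,0]
    - [-60,-140,405,112,0,0]
    - [-60,-152,440,120,0,0]
    - [-60,-163,470,128,0,0]
    - [-50,-172,495,136.5,0,0]
    - [-35,-178,510,145,0,0]
    - [-20,-180,517,153,0,0]
    - [-10,-180,517,153.3,0,0]

```text
t: 2.15
tool_pos: [0.6073, 0.2328, 0.2657]
tcp_rot: [-0.704, -0.063, 0.705, -0.063]
contact_force: [-0.1, -0.2, -1.7]
gripper_width: 0.0883
```

>>> play_rows:
  motion:
    - [0,0,0,0,0,0]
    - [0,0,0,0,0,0]
    - [0,0,0,0,0,0]

```text
t: 2.45
tool_pos: [0.6072, 0.2345, 0.2689]
tcp_rot: [0.705, 0.065, -0.704, 0.065]
contact_force: [-0.7, 0.4, 1.1]
gripper_width: 0.088
```

```bash
python3 - <<'E'
from h import *
s=sense();print(s["t"],s["tool_pos"],s["tcp_rot"],s["joints"]);im=get_image("wrist");cv2.imwrite("pics/w1.png",im)
c=cam("wrist");np.savez("w1.npz",r=c[2],t=c[3]);print(-cv2.Rodrigues(c[2])[0].T@c[3])
E
```

```text
2.45 [0.60717311 0.23450031 0.26889699] [ 0.70469432  0.06494116 -0.70355728  0.06477435] [1.86542484e-01 3.37406304e-01 1.39166078e+00 8.38833261e-05
 1.41090244e+00 1.57362182e+00]
[0.69022481 0.24904907 0.39642012]
```

View pics/w1.png

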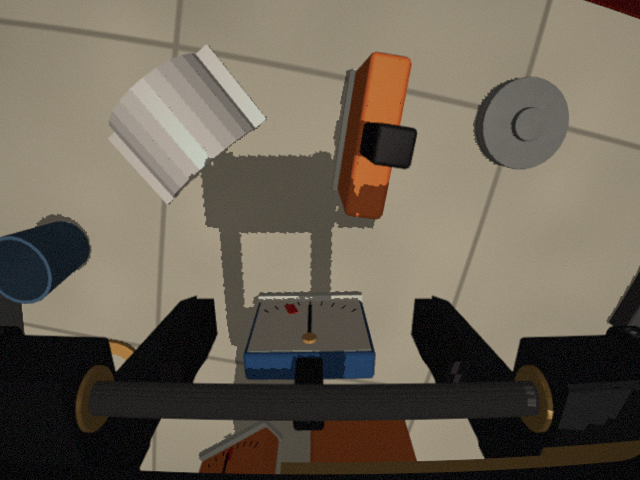

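The dial is visible: pivot about (309,338), needle straight down to about (310,303), red mark at (291,309), which is the gauge's +y side. Foot front edge runs (258,296) to (361,293). Next: refine the gauge pose and the mark angle.

```bash
python3 - <<'E'
from h import *
np.set_printoptions(precision=4,suppress=True)
im=cv2.imread("pics/w1.png");K=cam("wrist");d=np.load("w1.npz");c=(K[0],K[1],d["r"],d["t"])
hsv=cv2.cvtColor(im,cv2.COLOR_BGR2HSV);roi=np.zeros(im.shape[:2],bool);roi[296:330,262:360]=1
red=roi&((hsv[...,0]<8)|(hsv[...,0]>172))&(hsv[...,1]>140)&(hsv[...,2]>70)
m=np.argwhere(red)[:,::-1].mean(0);print("mark px",m,red.sum())
# blue rim bounding
bl=((hsv[...,0]>100)&(hsv[...,0]<125)&(hsv[...,1]>130)&(hsv[...,2]>50));bl[:290]=0;bl[382:]=0;bl[:,:230]=0;bl[:,390:]=0
for r in(310,330,345,352,356,360,372):
    x=np.where(bl[r])[0];print(r,x.min() if len(x) else 0,x.max() if len(x) else 0)
for col in(260,280,340,360): x=np.where(bl[:,col])[0];print("col",col,x.min(),x.max(), [int(v) for v in im[286:300,col].mean(1)])
print("foot",onz(c,(258,296.5),.01),onz(c,(361.5,293),.01))
print("casetop",onz(c,(246,352),.115),onz(c,(374,352),.115))
for yaw in(9.5,10.4,11.3):
  x=np.array([np.cos(np.radians(yaw)),np.sin(np.radians(yaw)),0]);y=np.array([-x[1],x[0],0]);g=np.array([.479,.210,0])
  out=[]
  for p in(m,(309,338),(310,303)):
    o,v=ray(c,p);k=((g+.0155*x-o)@x)/(v@x);q=o+k*v-g;out+= [q@y*1000,q[2]*1000]
  print(yaw,np.array(out),"mark",np.arctan2(out[0],94-out[1]),np.arctan2(out[0]-out[2],out[3]-out[1]),np.hypot(out[0],94-out[1]))
E
```

```text
mark px [290.8171 308.5366] 82
310 0 0
330 0 0
345 0 0
352 306 373
356 244 373
360 244 373
372 247 372
col 260 353 377 [147, 149, 144, 148, 146, 141, 86, 70, 60, 81, 139, 176, 168, 93]
col 280 353 370 [143, 145, 148, 149, 148, 141, 83, 60, 71, 81, 158, 177, 171, 97]
col 340 353 375 [149, 151, 147, 150, 153, 145, 73, 60, 70, 133, 175, 175, 154, 91]
col 360 352 377 [144, 143, 146, 145, 141, 125, 73, 71, 80, 142, 176, 173, 173, 174]
foot [0.4871 0.2778 0.01  ] [0.5133 0.1614 0.01  ]
casetop [0.4855 0.2734 0.115 ] [0.5065 0.1611 0.115 ]
9.5 [26.4062 30.5688  5.5049 88.4488  5.3752 16.7656] mark 0.3944753546055727 0.3465418838073774 68.70813214706435
10.4 [26.2132 29.8093  5.2628 88.3181  5.133  16.6084] mark 0.38769618143219386 0.3438478208632873 69.3366614636431
11.3 [26.0264 29.0538  5.022  88.1932  4.8921 16.4583] mark 0.38114216651988797 0.3412708642220391 69.96696599044319
```

>>> play_rows:
  motion:
    - [0,0,30,0,0,0]
    - [0,0,65,0,0,0]
    - [0,0,100,0,0,0]
    - [0,-1,120,0,0,0]
    - [0,-1,129,0,0,0]
    - [15,-1,129,0,0,0]
    - [40,-1,129,0,0,0]
    - [40,-1,129,0,0,0]
    - [40,-1,129,0,0,0]
    - [40,-1,129,0,0,0]

```text
t: 3.5
tool_pos: [0.4811, 0.2118, 0.2291]
tcp_rot: [0.705, 0.064, -0.703, 0.064]
contact_force: [0.2, -0.2, 0.5]
gripper_width: 0.0879
```

```bash
python3 - <<'E'
from h import *
s=sense();print(s["t"],s["tool_pos"],s["tcp_rot"],s["contact_force"])
im=get_image("wrist");c=cam("wrist")
t=get_image("top");si=get_image("side")
a=np.vstack([np.hstack([cv2.resize(im,(400,300)),cv2.resize(t[205:295,215:335],(400,300))]),np.hstack([cv2.resize(si[110:260,200:400],(400,300)),cv2.resize(im[300:480,200:440],(400,300))])])
cv2.imwrite("pics/c2.png",a)
E
```

```text
3.5 [0.48108656 0.21178083 0.22910726] [ 0.70491482  0.06412175 -0.70348487  0.06397297] [ 0.1871399  -0.2079612   0.49354743]
```

View pics/c2.png

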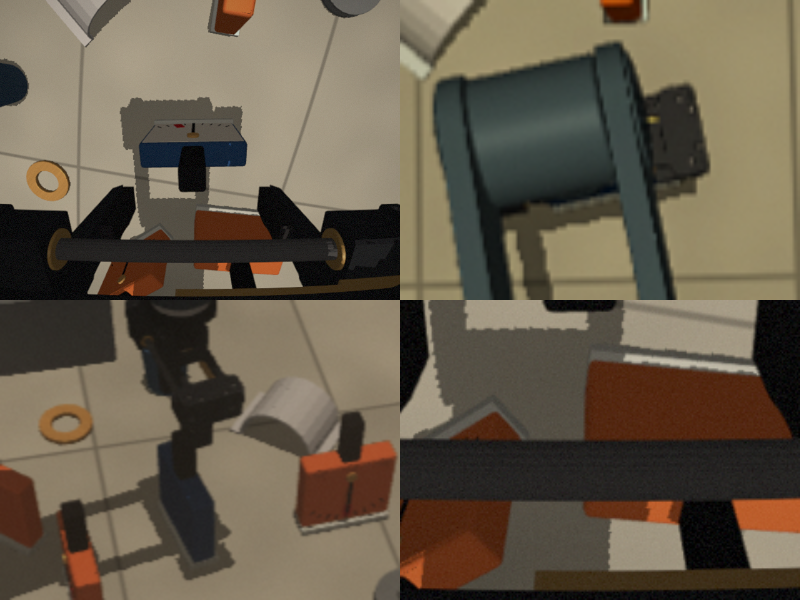

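The gauge stands between the fingers with its handle about 3–4 mm towards +y, so I'll shift, descend and grip.

>>> play_rows:
  motion:
    - [10,-3,0,0,0,0]
    - [30,-3,0,0,0,0]
    - [50,-3,0,0,0,0]
    - [65,-3,0,0,0,0]
    - [74,-3,0,0,0,0]
    - [77,-3,0,0,0,0]
    - [77,-3,0,0,0,0]
    - [77,-3,0,0,0,0]

```text
t: 4.45
tool_pos: [0.4801, 0.2147, 0.1514]
tcp_rot: [0.705, 0.064, -0.704, 0.064]
contact_force: [0.4, -0.1, 0.3]
gripper_width: 0.088
```

>>> play_rows:
  motion:
    - [0,0,0,0,0,0]
    - [0,0,0,0,0,0]
    - [0,0,0,0,0,0]
    - [0,0,0,0,0,0]
    - [0,0,0,0,0,0]
    - [0,0,0,0,0,0]
    - [0,0,0,0,0,0]
    - [0,0,0,0,0,0]
    - [0,0,0,0,0,0]
    - [0,0,0,0,0,0]
  gripper: 15
  squeeze: 40

```text
t: 5.45
tool_pos: [0.4794, 0.2147, 0.1506]
tcp_rot: [-0.704, -0.064, 0.704, -0.064]
contact_force: [-0.2, 1.5, -0.9]
gripper_width: 0.0237
```

```bash
python3 - <<'E'
from h import *
s=sense();print(s)
E
```

```text
{'t': 5.45, 'joints': array([1.94718736e-01, 1.96156420e-01, 1.82314695e+00, 3.94430362e-04,
       1.12248873e+00, 1.58411887e+00]), 'dq': array([ 3.23477003e-05,  1.00595870e-03,  2.38774469e-04, -4.77088054e-04,
       -7.07347578e-04,  3.98782179e-04]), 'joint_efforts': array([-7.34912362e-01, -4.06359279e+01, -3.05056858e+01, -3.64856981e-01,
        2.92679190e-02, -1.56629551e-02]), 'tool_pos': array([0.47939944, 0.21472101, 0.15058111]), 'tcp_rot': array([-0.70412267, -0.0641028 ,  0.70428903, -0.06386747]), 'contact_force': array([-0.19317067,  1.54665506, -0.8748246 ]), 'wrist_torque': array([ 0.14256876,  0.11458486, -0.00983577]), 'gripper_width': 0.023722413890984926}
```

>>> play_rows:
  motion:
    - [-8,0,0,0,0,0]
    - [-30,0,0,0,0,0]
    - [-60,0,0,0,0,0]
    - [-95,0,0,0,0,0]
    - [-130,10,2,0,0,0]
    - [-160,35,6,1,0,0]
    - [-175,70,13,3,0,0]
    - [-180,105,19,5,0,0]
    - [-180,140,26,7,0,0]
    - [-180,175,32,9,0,0]
    - [-180,210,39,11,0,0]
    - [-180,245,45,13,0,0]
    - [-180,280,51,14,0,0]
    - [-180,315,58,15,0,0]
    - [-180,350,64,16,0,0]
    - [-180,385,71,17,0,0]
    - [-180,410,75,17.3,0,0]
    - [-180,423,78,17.3,0,0]
    - [-180,429,79,17.3,0,0]
    - [-180,430,79,17.3,0,0]

```text
t: 7.45
tool_pos: [0.4791, -0.2224, 0.3304]
tcp_rot: [-0.706, 0.042, 0.706, 0.043]
contact_force: [0.1, 0.0, -5.7]
gripper_width: 0.0236
```

>>> play_rows:
  motion:
    - [0,0,0,0,0,0]
    - [0,0,0,0,0,0]
    - [0,0,0,0,0,0]
    - [0,0,0,0,0,0]

```text
t: 7.85
tool_pos: [0.4794, -0.222, 0.3308]
tcp_rot: [0.706, -0.042, -0.706, -0.042]
contact_force: [-0.4, 0.0, -5.1]
gripper_width: 0.0236
```

```bash
python3 - <<'E'
from h import *
s=sense();print(s["t"],s["tool_pos"],s["tcp_rot"],s["contact_force"],s["joints"]);im=get_image("wrist");cv2.imwrite("pics/w2.png",im)
c=cam("wrist");np.savez("w2.npz",r=c[2],t=c[3])
E
```

```text
7.85 [ 0.47944668 -0.2220208   0.33084077] [ 0.70589116 -0.04232399 -0.70578884 -0.04229033] [-0.36997308  0.0239656  -5.06853655] [-6.58544033e-01  2.15773379e-02  1.63285799e+00  4.23679321e-05
  1.48701096e+00  1.03198297e+00]
```

View pics/w2.png

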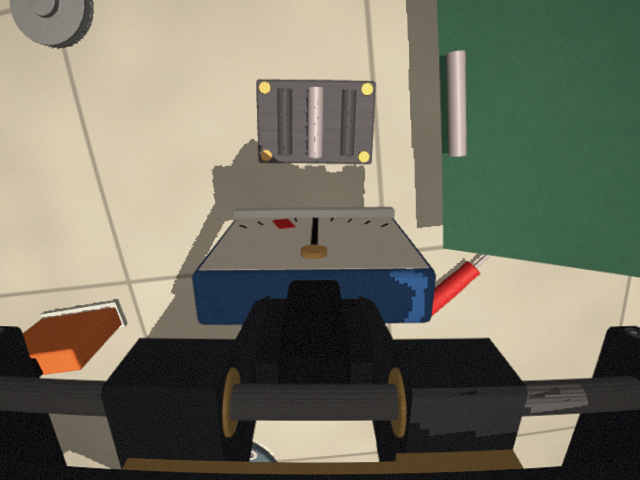

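The stud's bright rib spans (316,87) to (316,157). The block screws are at (264,88), (367,89), (364,157) and (266,156). The held gauge's foot front edge runs (235,213) to (393,213), with the mark at (284,223) and the needle vertical.

```bash
cat > m.py <<'E'
from h import *
from scipy.spatial.transform import Rotation as R
np.set_printoptions(precision=4,suppress=True)
im=cv2.imread("pics/w2.png");K=cam("wrist");d=np.load("w2.npz");c=(K[0],K[1],d["r"],d["t"])
hsv=cv2.cvtColor(im,cv2.COLOR_BGR2HSV);g=im.mean(2)
b=np.zeros(g.shape,np.uint8);b[82:160,298:336]=g[82:160,298:336]>120
print("rib rect",cv2.minAreaRect(np.argwhere(b)[:,::-1].astype(np.float32)),b.sum())
ye=((hsv[...,0]>15)&(hsv[...,0]<35)&(hsv[...,1]>90)&(hsv[...,2]>110)).astype(np.uint8);ye[:75]=0;ye[168:]=0;ye[:,:250]=0;ye[:,380:]=0
n,_,st,ce=cv2.connectedComponentsWithStats(ye);ce=[ce[i] for i in range(1,n) if st[i,4]>25];print("screws",np.array(ce))
W=np.array([onz(c,p,.0285) for p in ce]);print(W,W.mean(0))
a,e=onz(c,(316,87.5),.06),onz(c,(316,157),.06);print("rib",a,e,(a+e)/2)
for col in(245,270,300,340,370,385): print(col,[int(v) for v in g[202:222,col]])
for row in(212,214,216):print(row,[int(v) for v in g[row,228:242]],[int(v) for v in g[row,386:400]])
E
python3 m.py
```

```text
rib rect ((315.5, 122.0), (72.0, 13.0), 90.0) 980
screws [[264.3306  87.1653]
 [366.6154  88.547 ]
 [266.087  154.5978]
 [363.1963 156.3738]]
[[ 0.6024 -0.1829  0.0285]
 [ 0.5877 -0.2924  0.0285]
 [ 0.531  -0.1736  0.0285]
 [ 0.5159 -0.2826  0.0285]] [ 0.5593 -0.2329  0.0285]
rib [ 0.5928 -0.2378  0.06  ] [ 0.5245 -0.2296  0.06  ] [ 0.5587 -0.2337  0.06  ]
245 [106, 104, 107, 104, 108, 104, 97, 99, 102, 119, 125, 125, 123, 118, 121, 117, 109, 111, 108, 109]
270 [106, 107, 104, 101, 105, 99, 95, 96, 115, 120, 127, 123, 125, 123, 122, 116, 110, 110, 113, 111]
300 [108, 107, 106, 109, 109, 103, 96, 98, 120, 124, 125, 122, 125, 124, 125, 118, 112, 112, 109, 108]
340 [111, 110, 111, 106, 110, 98, 96, 105, 119, 122, 125, 124, 125, 124, 125, 116, 110, 113, 108, 112]
370 [201, 202, 201, 202, 179, 121, 98, 107, 118, 121, 125, 119, 121, 121, 119, 114, 111, 112, 84, 77]
385 [201, 201, 202, 199, 165, 109, 97, 111, 118, 123, 121, 121, 120, 120, 119, 110, 108, 109, 114, 107]
212 [108, 106, 109, 107, 109, 113, 122, 124, 127, 122, 124, 123, 124, 122] [121, 124, 121, 120, 119, 120, 122, 121, 149, 197, 201, 201, 200, 200]
214 [104, 108, 111, 102, 106, 101, 124, 124, 123, 122, 124, 125, 124, 123] [118, 123, 121, 123, 121, 118, 117, 120, 150, 200, 202, 201, 198, 199]
216 [108, 108, 108, 107, 106, 113, 116, 121, 120, 120, 123, 122, 120, 120] [120, 116, 118, 117, 117, 118, 119, 122, 170, 200, 202, 202, 199, 202]
```

>>> play_rows:
  motion:
    - [0,0,-12,0,0,0]
    - [0,0.5,-35,0,0,0]
    - [0,1,-58,0,0,0]
    - [0,1.4,-74,0,0,0]
    - [8,1.4,-80,0,0,0]
    - [28,1.4,-80,0,0,0]
    - [50,1.4,-80,0,0,0]
    - [72,1.4,-80,0,0,0]
    - [90,1.4,-80,0,0,0]
    - [100,1.4,-80,0,0,0]
    - [100,1.4,-80,0,0,0]
    - [100,1.4,-80,0,0,0]
    - [100,1.4,-80,0,0,0]

```text
t: 9.2
tool_pos: [0.5592, -0.2342, 0.2321]
tcp_rot: [0.707, -0.043, -0.705, -0.042]
contact_force: [-0.4, -0.1, -5.1]
gripper_width: 0.0236
```

```bash
cat >> m.py <<'E'
print("foot front top edge rel TCP",onz(c,(313.8,209.7),.190)-[.47945,-.2220,.3308],"ends",onz(c,(233.5,212),.19)-onz(c,(394,212),.19))
s=sense();print(s["t"],s["tool_pos"],s["contact_force"],s["wrist_torque"],R.from_quat(s["tcp_rot"]).as_matrix())
i2=get_image("side");t=get_image("top");w=get_image("wrist")
cv2.imwrite("pics/c3.png",np.vstack([np.hstack([cv2.resize(i2[270:420,280:480],(400,300)),cv2.resize(t[180:285,380:520],(400,300))]),np.hstack([cv2.resize(w,(400,300)),cv2.resize(w[150:300,200:400],(400,300))])]))
E
python3 m.py | tail -6
```

```text
214 [104, 108, 111, 102, 106, 101, 124, 124, 123, 122, 124, 125, 124, 123] [118, 123, 121, 123, 121, 118, 117, 120, 150, 200, 202, 201, 198, 199]
216 [108, 108, 108, 107, 106, 113, 116, 121, 120, 120, 123, 122, 120, 120] [120, 116, 118, 117, 117, 118, 119, 122, 170, 200, 202, 202, 199, 202]
foot front top edge rel TCP [ 0.02   -0.0026 -0.1408] ends [0.0143 0.1182 0.    ]
9.2 [ 0.5592 -0.2342  0.2321] [-0.4399 -0.0849 -5.0974] [-0.      0.178   0.0677] [[ 0.002  -0.1205 -0.9927]
 [-0.0014 -0.9927  0.1205]
 [-1.      0.0011 -0.0021]]
```

View pics/c3.png

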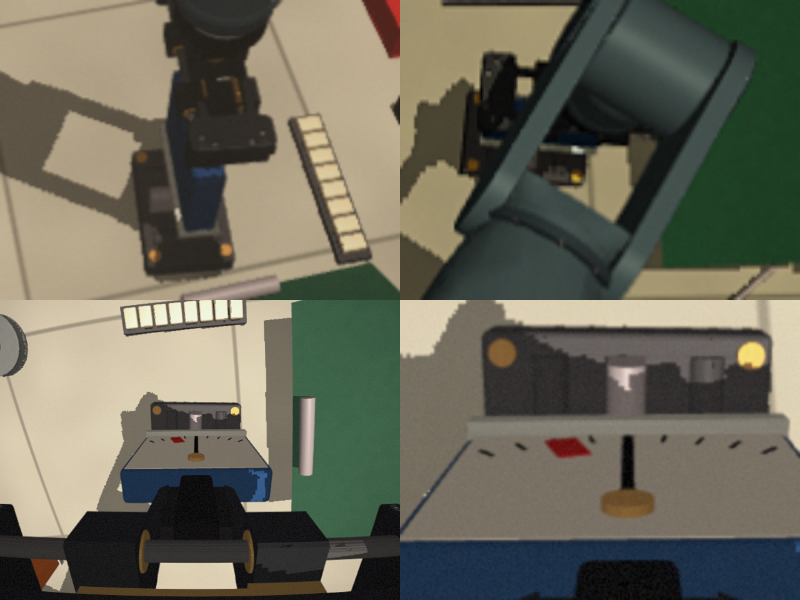

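Aligned: rib and needle/foot centre share image column about 313.5, and the foot sits centred in x under the TCP. Lowering to contact.

>>> play_rows:
  motion:
    - [5,0,0,0,0,0]
    - [12,0,0,0,0,0]
    - [17,0,0,0,0,0]
    - [19,0,0,0,0,0]
    - [19,0,0,0,0,0]
    - [19,0,0,0,0,0]

```text
t: 9.95
tool_pos: [0.5586, -0.2337, 0.2117]
tcp_rot: [0.706, -0.043, -0.706, -0.043]
contact_force: [0.8, -0.6, -5.4]
gripper_width: 0.0239
```

>>> play_rows:
  motion:
    - [0.5,0,0,0,0,0]
    - [1,0,0,0,0,0]
    - [1,0,0,0,0,0]

```text
t: 10.25
tool_pos: [0.5586, -0.2337, 0.2107]
tcp_rot: [-0.706, 0.043, 0.706, 0.043]
contact_force: [0.1, -0.8, -5.3]
gripper_width: 0.0239
```

>>> play_rows:
  motion:
    - [0.5,0,0,0,0,0]
    - [1,0,0,0,0,0]
    - [1,0,0,0,0,0]

```text
t: 10.55
tool_pos: [0.5588, -0.2338, 0.2105]
tcp_rot: [0.706, -0.043, -0.706, -0.042]
contact_force: [-0.9, 0.7, 1.1]
gripper_width: 0.0236
```

Contact made: the force rose about 6 N with the gauge upright. Hold briefly, then rock part way.

>>> play_rows:
  motion:
    - [0,0,0,0,0,0]
    - [0,0,0,0,0,0]
    - [0,0,0,0,0,0]
    - [0,0,0,0,0,0]
    - [0,0,0,0,0,0]

```text
t: 11.05
tool_pos: [0.5589, -0.2338, 0.2105]
tcp_rot: [0.706, -0.043, -0.705, -0.042]
contact_force: [-1.4, 2.1, 5.7]
gripper_width: 0.0234
```

>>> play_rows:
  motion:
    - [0.02,-2.63,0,0,0,1]
    - [0.09,-5.26,0,0,0,2]
    - [0.2,-7.9,0,0,0,3]
    - [0.35,-10.5,0,0,0,4]
    - [0.55,-13.1,0,0,0,5]
    - [0.78,-15.74,0,0,0,6]
    - [1.07,-18.35,0,0,0,7]
    - [1.39,-20.96,0,0,0,8]
    - [1.39,-20.96,0,0,0,8]
    - [1.39,-20.96,0,0,0,8]

```text
t: 12.05
tool_pos: [0.5615, -0.2129, 0.2092]
tcp_rot: [-0.701, 0.092, 0.707, -0.007]
contact_force: [-2.2, 2.4, 6.1]
gripper_width: 0.0238
```

```bash
python3 - <<'E'
from h import *
from scipy.spatial.transform import Rotation as R
np.set_printoptions(precision=4,suppress=True)
s=sense();M=R.from_quat(s["tcp_rot"]).as_matrix();print(s["t"],s["tool_pos"],s["contact_force"],s["wrist_torque"],M,"foot",s["tool_pos"]+.1506*M[:,0])
E
```

```text
12.05 [ 0.5615 -0.2129  0.2092] [-2.1868  2.4142  6.1005] [ 0.2666  0.8241 -0.0735] [[-0.0158 -0.1189 -0.9928]
 [-0.1391 -0.983   0.1199]
 [-0.9902  0.14   -0.001 ]] foot [ 0.5591 -0.2338  0.06  ]
```

>>> play_rows:
  motion:
    - [-0.1,-2.63,0,0,0,1]
    - [-0.1,-5.26,0,0,0,2]
    - [-0.1,-7.9,0,0,0,3]
    - [0.0,-10.5,0,0,0,4]
    - [0.15,-13.1,0,0,0,5]
    - [0.35,-15.74,0,0,0,6]
    - [0.6,-18.35,0,0,0,7]
    - [0.9,-20.96,0,0,0,8]
    - [1.2,-23.56,0,0,0,9]
    - [1.6,-26.15,0,0,0,10]
    - [2.0,-28.2,0,0,0,10.8]
    - [2.2,-29.25,0,0,0,11.2]

```text
t: 13.25
tool_pos: [0.5649, -0.1842, 0.2027]
tcp_rot: [-0.689, 0.16, 0.703, -0.076]
contact_force: [-1.5, 2.2, 5.8]
gripper_width: 0.0236
```

>>> play_rows:
  motion:
    - [0,0,0,0,0,0]
    - [0,0,0,0,0,0]
    - [0,0,0,0,0,0]
    - [0,0,0,0,0,0]
    - [0,0,0,0,0,0]
    - [0,0,0,0,0,0]
    - [0,0,0,0,0,0]
    - [0,0,0,0,0,0]
    - [0,0,0,0,0,0]
    - [0,0,0,0,0,0]
    - [0,0,0,0,0,0]
    - [0,0,0,0,0,0]
    - [0,0,0,0,0,0]
    - [0,0,0,0,0,0]
    - [0,0,0,0,0,0]
    - [0,0,0,0,0,0]
    - [0,0,0,0,0,0]
    - [0,0,0,0,0,0]
    - [0,0,0,0,0,0]
    - [0,0,0,0,0,0]

```text
t: 15.25
tool_pos: [0.5649, -0.1844, 0.2027]
tcp_rot: [-0.689, 0.16, 0.703, -0.076]
contact_force: [-1.5, 2.4, 6.0]
gripper_width: 0.0238
```

```bash
cat > f.py <<'E'
from h import *
import sys
from scipy.spatial.transform import Rotation as R
np.set_printoptions(precision=4,suppress=True)
s=sense();M=R.from_quat(s["tcp_rot"]).as_matrix();print(s["t"],s["tool_pos"],s["contact_force"],s["wrist_torque"],"lean",np.arcsin(M[2,1]),"foot",s["tool_pos"]+.1506*M[:,0])
w=get_image("wrist");si=get_image("side")
cv2.imwrite(sys.argv[1],np.hstack([cv2.resize(w[180:280,240:390],(600,400),interpolation=cv2.INTER_CUBIC),cv2.resize(si[290:410,330:390],(200,400))]));cv2.imwrite("pics/raw_"+sys.argv[1][5:],w)
E
python3 f.py pics/n1.png
```

```text
15.25 [ 0.5649 -0.1844  0.2027] [-1.4764  2.4031  5.9805] [ 0.2302  0.7631 -0.1703] lean 0.3357254770534484 foot [ 0.5591 -0.2337  0.0605]
```

View pics/n1.png

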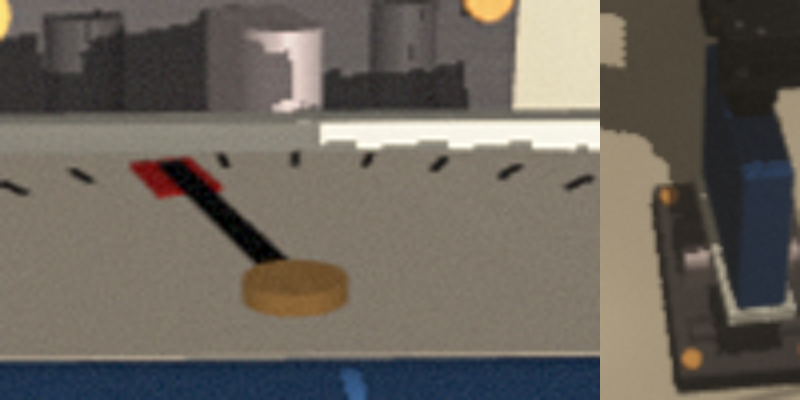

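Needle lies on the red mark, tip at (174,165) and mark centre about (177,178). I'll check centring numerically on the dial plane.

```bash
python3 - <<'E'
from h import *
from scipy.spatial.transform import Rotation as R
np.set_printoptions(precision=4,suppress=True)
s=sense();cw=cam("wrist");M=R.from_quat(s["tcp_rot"]).as_matrix();p0=s["tool_pos"]
Rc=cv2.Rodrigues(cw[2])[0];A=Rc@M; b=Rc@p0+cw[3]   # tool->cam, fixed mount
c=(cw[0],cw[1],cv2.Rodrigues(A)[0].ravel(),b)
for f,roi in(("pics/w2.png",(216,232,265,300)),("pics/raw_n1.png",(212,235,265,305))):
    im=cv2.imread(f);h=cv2.cvtColor(im,cv2.COLOR_BGR2HSV)
    red=((h[...,0]<8)|(h[...,0]>172))&(h[...,1]>140)&(h[...,2]>60);z=np.zeros_like(red);r=roi;z[r[0]:r[1],r[2]:r[3]]=1;red&=z
    m=np.argwhere(red)[:,::-1]
    rect=cv2.minAreaRect(m.astype(np.float32));bb=(m.min(0)+m.max(0))/2
    for nm,p in(("centroid",m.mean(0)),("bbox",bb)):
        o,v=ray(c,p);k=(-.0155-o[2])/v[2];q=o+k*v   # tool: x down, y=-gauge y, z=-gauge x
        y=-q[1]*1000;dz=(q[0]-.0566)*1000
        print(f,nm,p,len(m),"y",y,"below pivot",dz,"ang",np.arctan2(y,dz),"asin",np.arcsin(y/65),"r",np.hypot(y,dz))
    d=(im.max(2)<45);d&=z|False;
# predicted needle tip pixel & marks for given angles on dial plane
for a in(.30,.32,.3357,.35,.37): print(a,proj(c,[.0566+.065*np.cos(a),-.065*np.sin(a),-.0155])[0])
print("pivot",proj(c,[.0566,0,-.0155])[0],"foot front corners",proj(c,[[.1406,.06,-.02],[.1406,-.06,-.02]]))
E
```

```text
pics/w2.png centroid [283.3333 223.4762] 147 y 20.88990604015084 below pivot 63.23434668547069 ang 0.3190694237009271 asin 0.3271897848645823 r 66.59557624275526
pics/w2.png bbox [283.5 223.5] 147 y 20.770211131196845 below pivot 63.17338679207519 ang 0.31764790075758065 asin 0.32524580100620737 r 66.50021405390838
pics/raw_n1.png centroid [281.8214 224.0952] 84 y 21.800461698645847 below pivot 61.6704329253472 ang 0.3397889265405099 asin 0.34202100156231235 r 65.41026240181179
pics/raw_n1.png bbox [283.5 224. ] 84 y 20.669317659182123 below pivot 61.90686683533984 ang 0.322240336722359 asin 0.323608163837759 r 65.26623057803076
0.3 [285.6509 223.923 ]
0.32 [283.8007 224.0818]
0.3357 [282.351  224.2136]
0.35 [281.0327 224.3393]
0.37 [279.1925 224.524 ]
pivot [313.3666 255.9139] foot front corners [[394.9345 210.0511]
 [232.6617 210.0983]]
```

```bash
python3 - <<'E'
from h import *
from scipy.spatial.transform import Rotation as R
np.set_printoptions(precision=2,suppress=True)
s=sense();cw=cam("wrist");M=R.from_quat(s["tcp_rot"]).as_matrix()
Rc=cv2.Rodrigues(cw[2])[0];A=Rc@M;b=Rc@s["tool_pos"]+cw[3];c=(cw[0],cw[1],cv2.Rodrigues(A)[0].ravel(),b)
w=get_image("wrist");cv2.imwrite("pics/raw_n2.png",w)
for f in("pics/raw_n1.png","pics/raw_n2.png"):
    g=cv2.imread(f).max(2)
    for r in(221,223,226,230,234,238,242):
        x=np.where(g[r,272:312]<50)[0]+272;print(f[-6:-4],r,x.min() if len(x) else 0,x.max() if len(x) else 0,x.mean() if len(x) else 0)
for st in(.0155,.017,.018,.019):
  for a in(.30,.32,.336,.35):
    L=proj(c,[[.0566+l*np.cos(a),-l*np.sin(a),-st] for l in np.linspace(.015,.065,60)])
    print(st,a,"tip",L[-1],"x@226,234,242",np.interp([226,234,242],L[::-1,1][::-1] if L[0,1]<L[-1,1] else L[::-1,1],L[::-1,0]))
E
```

```text
n1 221 280 296 284.625
n1 223 282 288 285.0
n1 226 285 291 288.0
n1 230 289 295 292.0
n1 234 293 299 296.0
n1 238 297 304 300.5
n1 242 301 308 304.5
n2 221 280 296 284.625
n2 223 282 288 285.0
n2 226 285 291 288.0
n2 230 289 295 292.0
n2 234 293 299 296.0
n2 238 297 304 300.5
n2 242 301 308 304.5
0.0155 0.3 tip [285.65 223.92] x@226,234,242 [287.45 294.38 301.31]
0.0155 0.32 tip [283.8  224.08] x@226,234,242 [285.58 293.01 300.44]
0.0155 0.336 tip [282.32 224.22] x@226,234,242 [284.07 291.9  299.74]
0.0155 0.35 tip [281.03 224.34] x@226,234,242 [282.73 290.92 299.11]
0.017 0.3 tip [285.6  221.81] x@226,234,242 [289.3  296.36 303.43]
0.017 0.32 tip [283.74 221.97] x@226,234,242 [287.56 295.14 302.71]
0.017 0.336 tip [282.26 222.1 ] x@226,234,242 [286.16 294.15 302.13]
0.017 0.35 tip [280.97 222.22] x@226,234,242 [284.92 293.27 301.62]
0.018 0.3 tip [285.56 220.4 ] x@226,234,242 [290.58 297.74 304.9 ]
0.018 0.32 tip [283.7  220.55] x@226,234,242 [288.93 296.61 304.29]
0.018 0.336 tip [282.22 220.68] x@226,234,242 [287.6  295.7  303.79]
0.018 0.35 tip [280.93 220.8 ] x@226,234,242 [286.43 294.89 303.36]
0.019 0.3 tip [285.52 218.98] x@226,234,242 [291.89 299.15 305.54]
0.019 0.32 tip [283.67 219.13] x@226,234,242 [290.34 298.13 305.02]
0.019 0.336 tip [282.18 219.26] x@226,234,242 [289.09 297.3  304.61]
0.019 0.35 tip [280.89 219.38] x@226,234,242 [287.98 296.56 304.26]
```

The needle is settled: two frames agree, reading about 0.33, against a mark of about 0.325. Handing in.

```bash
python3 -c "
from station import *
s=sense();print(s['t'],s['contact_force'],s['gripper_width']);print(sign_off())"
```

```text
15.4 [-2.16536795  3.27933804  6.98506202] 0.024031183118687283
the job is handed in; nothing more can be done
None
```

I gripped the blue gauge by its handle across y, stood it upright on the tall stud, dial facing away from the robot, and rocked it to its +y side. I handed it in at t = 15.4 s, still holding it there.

**Last checks:**
- **Lean and needle:** the arm's lean is 0.336 rad. The needle reads about 0.33 and was unchanged in two frames, though these were only about 0.1 s apart, after a 2 s wait.
- **Mark:** my estimates put it at 0.32–0.33 rad from w2, and 0.32–0.34 from the last frame, where the needle partly hides it. The needle is therefore within about 0.01 rad of the mark's centre, well inside its width.
- **Foot:** its centre is about 1 mm from the measured crest, and it still looks level with the hand in the picture, so it has not slipped. By geometry it clears both low studs.
- **Force:** the foot presses the stud with about 11–12 N, so somewhat firm for "lightly". The side force is about 4 N.

**Disagreements:**
- In the final wrist view the needle looks about 0.02 rad short of the mark. This fits parallax if the needle stands about 2.5 mm off the dial.
- The fixed cameras placed the gauge 3–4 mm off in y from the wrist camera. I followed the wrist view, and the grasp confirmed it.

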